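# Load a module into a spring-hooded test fixture

## Task

The test fixture's hood is shut and the aluminium module has been left lying on top of it. Put the module down flat on the bench, lift the fixture's hood and swing it right back so that it stays open by itself, then lay the module flat in the nest under the hood. Do not drop the module or turn it over, and leave the tape roll, the heat sink and the blue circuit board where they are.

Things in the scene. Friction and masses are not known exactly. Their poses are not given: they have to be found in the camera images.
- module: Plain rectangular die-cast aluminium box with a screwed lid, 62 (own x) x 42 (own y) x 30 (z) mm, 0.1 to 0.25 kg; origin at the centre of its underside, z up. It starts flat on top of the shut hood, its long axis along the fixture's x, between two upright ribs of the hood that stand 4 mm beside its long sides and are 25 mm high, so that there only its two short end faces can be gripped. Free bench top to put it down on lies beyond the ball vise, round x = 0.56, y = 0.385 m.
- fixture: Fixed test fixture: a grey column on a foot carrying a deck of 150 x 106 mm whose top is 110 mm above the bench; the hood on top of it. Origin on the bench under the column, z up; own x points from the handle side (-x) to the hinge side (+x), own y along the hinge. The hood's flat top is at z = 157 mm when shut. The hood's hinge axis runs parallel to the fixture's y through (75, 0, 152) mm; the handle bar's middle moves about it on a circle of 175 mm radius.
- nest (a point): Centre of the nest's floor, on the deck under the hood, at (-5, 0, 110) mm in the fixture's frame, axes as the fixture's. Two end stops, 26 mm high and 34 mm wide, stand 34 mm before and behind it along the fixture's x (68 mm between their faces); two side ribs, 4 mm high, stand 25 mm either side of it along y (50 mm between). The module lies there with its long axis along the fixture's x, either way round; only its long sides can then be gripped.
- handle (a point): Middle of the hood's handle, a steel bar of 10 mm diameter and 66 mm free length, parallel to the fixture's y, 40 mm out from the hood's front sheet; it moves with the hood. Hood shut: at (-100, 0, 140) mm in the fixture's frame.
- hood (a joint): Hood angle in rad: 0 shut, 2.0 fully back against its stop. A tension spring beside the hinge presses the hood shut (about 6 N at the handle at first, less as it rises) up to the over-centre point at about 1.0 rad, and beyond it pulls the hood open to the stop; let go before that point it falls shut. The hood is damped.
- tape_roll: Black tape roll lying flat, 55 mm across, 19 mm high; origin at the centre of its underside. To be left alone.
- heat_sink: Small finned heat sink, 30 x 40 x 22 mm; origin at the centre of its underside. To be left alone.
- board_blue: Small blue circuit board, 42 x 55 x 13 mm; origin at the centre of its underside. To be left alone.

How it is judged:
By the outcome, as a careful person would: the job done as asked, in the order asked, and still so for the second after the job is handed in, with the robot touching nothing.
It also fails if it takes over 72 s, if anything falls off the work surface, if the arm or the gripper's body presses on something with over 40 N, if the wrist force passes 120 N, or if a joint passes its speed limit or range.

## Robot

A 6-joint arm with a two-finger parallel gripper is mounted at the origin on the work surface; the furniture and walls round the work are solid. World frame = base frame: x ahead of the robot, y to its left, z up, the work surface at z = 0. Lengths are in m, angles in rad, forces in N, time in s.
With the tool pointing down it reaches from about 0.25 to 0.775 m from the base axis. Payload 4 kg.
Tool frame: the origin (TCP) lies at the very end of the fingers, on their centre line; the grasp point (between the pads) lies 19 mm behind it; z points along the fingers, y is the line along which they close (so a half turn about z gives the same grasp; the last joint's range is limited). The gripper opens to 94 mm and grips with 3 to 60 N. Pads are 16 mm wide; open, the fingers measure 119 mm over their backs; the gripper's body (75 mm by 177 mm) begins 78 mm behind the grasp point.
Start: joints at [1.22, 0.087, 1.371, -0, 1.684, -0.103], TCP at [0.135, 0.533, 0.206] pointing down, gripper open.
Joint ranges: [-3.1, 3.1], [-0.76, 2.03], [0.27, 2.55], [-1.08, 4.22], [0.17, 2.65], [-2.57, 2.57]. Speed limits (rad/s): [2.79, 2.79, 3.14, 3.14, 3.14, 3.14].

## Interface

Orientations are given as a unit quaternion [w, x, y, z].
In Python, from plant import env gives the robot as it stands.
- The arm moves only by the shell command python3 -m pendant 'ROWS'. ROWS is JSON, a list that holds one entry, the list of rows, each a list of 7 numbers: the shift along the world's x, y, z in units of 0.12 m (1.0 is 0.12 m), then the turn, a rotation vector about the world's x, y, z in units of 45 degrees (1.0 is 45 degrees), then the opening in per cent of the stroke, from 0 (shut) to 100 (fully open). A call has 1 to 8 rows; each row is the pose to reach, as a shift and turn from the pose commanded when the call began; what a row does not reach only later rows make up. A row lasts 1/8 s, in which the tool goes at most 62.5 mm and 10.7 degrees, less where a joint would pass 70% of its speed; a pose out of reach is approached as far as the arm can. A call with a number of a shift or a turn outside -1 to 1 is refused whole. A call with a gripper value outside its range is refused whole. The fingers move at their own pace and stop on an object; the grip force is fixed at half the most. Time passes only in rows, so rows that repeat a pose let the fingers close. It gives the time, the measured TCP pose, the force, the opening and the grip force at its end, in the units of the state.
- env.observe(): the state, without advancing time (a new reading comes with each control period).
- env.get_image(name): name is "side" or "top"; returns a dict with "image" (400x640x3 uint8, red, green, blue), "depth" (400x640 float32, m along the optical axis (not along the pixel's ray), 0 where there is no reading), "fx", "fy", "cx", "cy" (pixels), "extrinsics" (4x4, takes a point from world to camera coordinates). Camera axes: x right, y down, z forward; pixel columns grow to the right and rows downward; lengths in m; the calibration is good to about 2 mm. A picture is of the moment at which its call begins.
- env.hand_in(): hands the job in; it is judged then, once.
The state is a dict: "t": time; "qpos": joint angles; "qvel": joint speeds; "tau": joint torques, N m; "ee_pos": TCP position; "tcp_rot": TCP orientation; "force": force on the tool from outside, world axes, zero at the start; "moment": the same for the moment, N m; "opening": finger opening in m; "grip_force": force on a finger pad.
Only numpy, scipy, OpenCV 4.12 (cv2) and the standard library are available. Lean on these libraries where they do the work, as an engineer would, in place of code of your own. Each camera call takes 0.05 s, during which the arm holds its last target. There are 200 camera calls.

## Working session

There is one attempt and no reset: what is moved stays moved. The work goes in short steps, Python scripts to look and compute and a shell command to move; the robot and the scene stay as the last step left them, time stands still between calls to the robot, and variables do not carry over. Pictures are saved under pics/ and viewed, at most 10 in all, crops included, and the job is handed in when it is done.

```bash
ls; mkdir -p pics
cat > h.py <<'E'
import numpy as np, cv2
from plant import env
def cap(n):
    d=env.get_image(n); return d
def pts(d):
    z=d["depth"]; v,u=np.mgrid[:400,:640]
    c=np.stack([(u-d["cx"])/d["fx"]*z,(v-d["cy"])/d["fy"]*z,z],-1)
    E=d["extrinsics"]; return (c-E[:3,3])@E[:3,:3]
def save(d,n): cv2.imwrite(n,d["image"][:,:,::-1])
E
python3 - <<'E'
from h import *
for n in("side","top"):
    d=cap(n); save(d,f"pics/{n}0.png"); np.savez(f"{n}0.npz",**d); E=d["extrinsics"]
    print(n,d["fx"],d["cx"],d["cy"],-E[:3,:3].T@E[:3,3],E[2,:3])
o=env.observe();print(o["t"],o["ee_pos"],o["tcp_rot"],o["opening"])
E
```

```text
pics
side 508.31290221683804 314.66533275568236 202.65101023879657 [ 0.03124586 -0.44910869  1.15659977] [ 0.36834429  0.4820842  -0.79493227]
top 368.5115854008944 321.44066320604446 200.03797834663493 [0.32929465 0.16412725 1.10624781] [ 0.15629915 -0.00489606 -0.98769763]
0.1 [0.13472409 0.53273511 0.20444552] [-2.28569354e-04  1.23571923e-01  9.92335129e-01 -9.59207175e-04] 0.09404181710362082
```

View pics/side0.png

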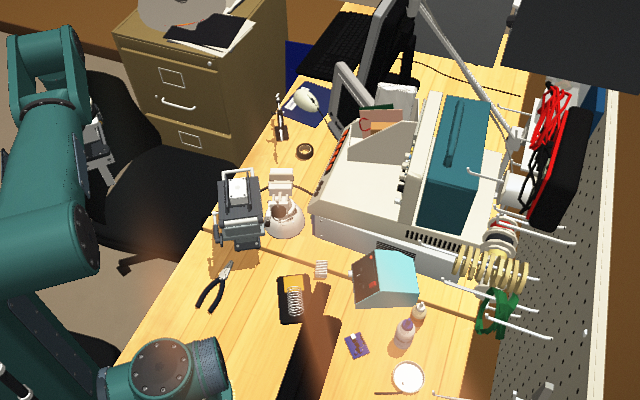

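View pics/top0.png

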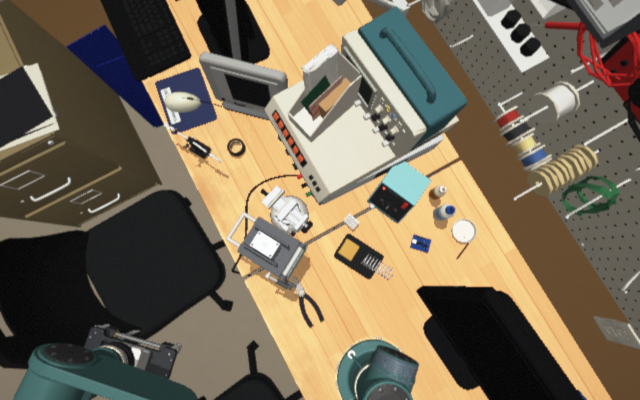

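The side view shows the fixture at about (238,210) with the module on top at (238,188). In the top view the fixture is at (270,248), the module at (265,245), the handle loop at (238,230), the ball vise at (290,210) and the tape roll at (236,147).

Run:
```python
from h import *
a=[]
for n,(r0,r1,c0,c1) in (("side",(150,270,190,310)),("top",(180,300,210,330))):
    d=dict(np.load(f"{n}0.npz")); P=pts(d)
    a.append(cv2.resize(d["image"][r0:r1,c0:c1,::-1],(400,400),interpolation=cv2.INTER_CUBIC))
    if n=="top":
        for u,v in [(265,245),(236,147),(199,148),(351,222),(421,243),(290,210),(238,228),(300,278),(350,300),(250,180),(310,215),(280,190)]:
            print((u,v),P[v,u].round(3))
    # module top at z~.187, hood top .157
    Z=P[...,2]; reg=np.zeros(Z.shape,bool); reg[r0:r1,c0:c1]=1
    for lo,hi in((.181,.194),(.150,.163)):
        m=(reg&(Z>lo)&(Z<hi)).astype(np.uint8)
        k,l,s,c=cv2.connectedComponentsWithStats(m)
        for i in range(1,k):
            if s[i,4]>60:
                q=P[l==i]; print(n,lo,c[i].round(),s[i,4],q.mean(0).round(4),cv2.minAreaRect((q[:,:2]*1000).astype(np.float32)))
cv2.imwrite("pics/z0.png",np.hstack(a))
```

```text
side 0.181 [237. 188.] 351 [0.3609 0.2951 0.1872] ((361.654296875, 296.62255859375), (67.12136840820312, 41.96596908569336), 59.381202697753906)
side 0.15 [239. 206.] 1313 [0.3435 0.2683 0.1573] ((346.4165344238281, 286.4356689453125), (149.5236053466797, 122.06185913085938), 60.797245025634766)
side 0.15 [281. 178.] 80 [0.478  0.2753 0.1562] ((477.4934997558594, 275.48931884765625), (7.564772129058838, 62.53042984008789), 50.72730255126953)
side 0.15 [279. 193.] 104 [0.4451 0.2379 0.1568] ((449.24578857421875, 240.332763671875), (42.769691467285156, 45.23032760620117), 4.1265645027160645)
side 0.15 [280. 210.] 67 [0.4141 0.1911 0.1577] ((415.1299743652344, 196.31927490234375), (35.2504768371582, 32.66360092163086), 36.33819580078125)
(265, 245) [0.359 0.297 0.186]
(236, 147) [0.666 0.427 0.   ]
(199, 148) [0.649 0.528 0.038]
(351, 222) [0.438 0.069 0.007]
(421, 243) [ 0.38  -0.14   0.004]
(290, 210) [0.45  0.239 0.171]
(238, 228) [ 0.415  0.407 -0.   ]
(300, 278) [0.272 0.217 0.007]
(350, 300) [ 0.211  0.07  -0.002]
(250, 180) [ 0.562  0.378 -0.   ]
(310, 215) [0.458 0.192 0.   ]
(280, 190) [0.502 0.267 0.168]
top 0.181 [325. 186.] 104 [0.5102 0.1514 0.1885] ((507.8674621582031, 156.25086975097656), (39.62467575073242, 30.445940017700195), 1.1024621725082397)
top 0.181 [264. 244.] 465 [0.3631 0.299  0.186 ] ((368.72418212890625, 304.5722961425781), (80.22201538085938, 50.009559631347656), 59.37779998779297)
top 0.15 [315. 191.] 91 [0.504  0.1778 0.1556] ((505.8816223144531, 179.39439392089844), (69.79078674316406, 14.310216903686523), 36.6856575012207)
top 0.15 [273. 250.] 1683 [0.3483 0.2809 0.1565] ((346.35760498046875, 288.370849609375), (145.9296417236328, 121.42337799072266), 60.22051239013672)
```

View pics/z0.png

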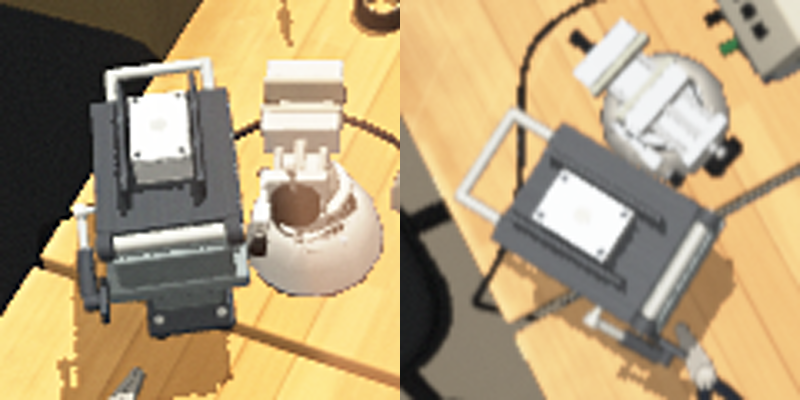

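The zoom shows the module between the ribs and the handle loop pointing up-left, away from the robot. The handle bar ends are near top pixels (228,238) and (245,214), and the hinge is on the robot's side.

```bash
cat >> h.py <<'E'
def ray(d,uv,z):
    uv=np.asarray(uv,float).reshape(-1,2); E=d["extrinsics"]; R=E[:3,:3]; o=-R.T@E[:3,3]
    k=np.c_[(uv[:,0]-d["cx"])/d["fx"],(uv[:,1]-d["cy"])/d["fy"],np.ones(len(uv))]@R
    return (o+k*((z-o[2])/k[:,2])[:,None])[:,:2]
def white(d,box,z,thr=150):
    r0,r1,c0,c1=box; im=d["image"].astype(int); m=np.zeros((400,640),np.uint8)
    s=im[r0:r1,c0:c1]; m[r0:r1,c0:c1]=(s.min(-1)>thr)&(s.max(-1)-s.min(-1)<45)
    k,l,st,c=cv2.connectedComponentsWithStats(m); i=1+np.argmax(st[1:,4]); v,u=np.nonzero(l==i)
    q=ray(d,np.c_[u,v],z); return len(u),q, cv2.minAreaRect((q*1000).astype(np.float32))
E
python3 - <<'E'
from h import *
for n,b,hb in(("side",(172,206,224,250),(165,190,218,258)),("top",(225,268,245,284),(205,250,222,255))):
    d=dict(np.load(f"{n}0.npz"))
    k,q,r=white(d,b,.187); print(n,k,q.mean(0).round(4),np.round(r[0],1),np.round(r[1],1),round(r[2],1))
    # handle: bright pixels, in hood-dir coordinates at z=.140
    r0,r1,c0,c1=hb; s=d["image"][r0:r1,c0:c1].astype(int)
    m=(s.min(-1)>140)&(s.max(-1)-s.min(-1)<30)
    k,l,st,c=cv2.connectedComponentsWithStats(m.astype(np.uint8))
    for i in range(1,k):
        if st[i,4]>15: print(st[i],c[i]+[c0,r0])
    for y in range(0,r1-r0): print("".join(".#"[int(x)] for x in m[y]))
E
```

```text
side 352 [0.3614 0.2951] [361.7 295.3] [65.9 43.3] 59.8
[  4   3  32  13 125] [236.808 171.696]
[ 10  12  19  13 206] [237.4223301  183.68446602]
........................................
........................................
........................................
.........................##########.....
................###################.....
........######################..###.....
....##################..........####....
....##########...................###....
....####.........................###....
....###..........................###....
....###..........................###....
....###..........................###....
....###..................##.............
....###.........#########.##............
....###...##.###############............
....##....##.###############............
...........#################............
...........#################............
...........#################............
...........##################...........
...........##################...........
...........##################...........
...........##################...........
...........
[... 1036 characters left out ...]
#...................
..........###....................
.........###.....................
........####.....................
........###......................
.......###.......................
.......###.......................
......###.......................#
.....####.......................#
.....####......................##
.....#####.....................##
......#####...................###
........#####................####
.........#####...............####
...........#####............#####
.............#####..........#####
..............####..........#####
................##...........####
..............................###
................................#
.................................
```

```bash
python3 - <<'E'
from h import *
for n,e in(("side",[(223.5,171.5),(251,168.8)]),("top",[(228.5,238),(243.7,214.2)])):
    d=dict(np.load(f"{n}0.npz")); p=ray(d,e,.142); v=p[1]-p[0]; print(n,p.round(4),p.mean(0).round(4),np.degrees(np.arctan2(v[1],v[0])),np.linalg.norm(v))
E
python3 -m pendant '[[[0.5,-0.5,0.6,0,0,-0.17,100],[1,-1,0.6,0,0,-0.35,100],[1,-1,0.6,0,0,-0.35,100],[1,-1,0.6,0,0,-0.35,100]]]'
```

```text
side [[0.3788 0.3993]
 [0.4406 0.3611]] [0.4097 0.3802] -31.73226941237656 0.07265612670732897
top [[0.3773 0.3993]
 [0.4403 0.363 ]] [0.4088 0.3812] -29.953024649395108 0.07271795056581055
t: 0.6
ee_pos: [0.2576, 0.4113, 0.2789]
tcp_rot: [0.001, 0.261, 0.965, 0.001]
force: [-0.9, 0.9, 0.3]
opening: 0.0939
grip_force: 0.0
```

```bash
python3 -m pendant '[[[0.44,-0.48,-0.2,0,0,0,100],[0.87,-0.95,-0.3,0,0,0,100],[0.87,-0.95,-0.3,0,0,0,100],[0.87,-0.95,-0.3,0,0,0,100]]]'
python3 - <<'E'
from h import *
for i in range(2):
    d=cap("top"); o=env.observe(); print(o["t"],o["ee_pos"],o["tcp_rot"].round(3) if hasattr(o["tcp_rot"],"round") else o["tcp_rot"],np.round(o["qpos"],3))
a=d["image"][170:310,200:340,::-1]; d2=cap("side"); b=d2["image"][120:260,170:310,::-1]
cv2.imwrite("pics/a1.png",np.hstack([cv2.resize(x,(400,400)) for x in(b,a)]))
E
```

```text
t: 1.1
ee_pos: [0.3593, 0.2984, 0.2397]
tcp_rot: [-0.001, 0.26, 0.966, -0.001]
force: [-0.4, -0.4, 1.2]
opening: 0.0942
grip_force: 0.0
1.15 [0.35874228 0.29948592 0.24043081] [-0.001  0.259  0.966 -0.   ] [ 5.730e-01 -1.010e-01  1.489e+00  1.000e-03  1.756e+00 -4.740e-01]
1.2 [0.35848241 0.30008738 0.24096804] [-0.001  0.258  0.966 -0.   ] [ 5.750e-01 -1.010e-01  1.488e+00  1.000e-03  1.756e+00 -4.740e-01]
```

View pics/a1.png

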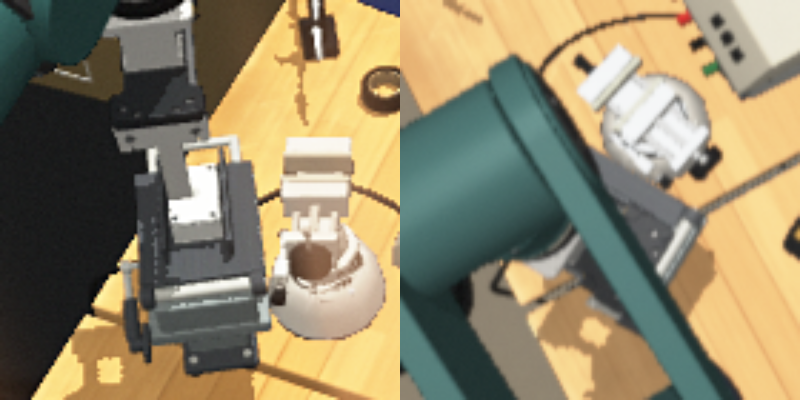

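The side crop shows the open gripper over the module, with the near finger beyond the short end face and lined up with the ribs' channel. I'll lower and grip.

```bash
python3 -m pendant '[[[0.02,-0.02,-0.3,0,0,0,100],[0.02,-0.02,-0.5,0,0,0,100],[0.02,-0.02,-0.66,0,0,0,100],[0.02,-0.02,-0.66,0,0,0,100],[0.02,-0.02,-0.66,0,0,0,55],[0.02,-0.02,-0.66,0,0,0,40],[0.02,-0.02,-0.66,0,0,0,40],[0.02,-0.02,-0.66,0,0,0,40]]]'
```

```text
t: 2.25
ee_pos: [0.362, 0.2971, 0.1629]
tcp_rot: [0.0, 0.258, 0.966, 0.001]
force: [-0.5, -0.4, 1.0]
opening: 0.0616
grip_force: 30.0
```

```bash
python3 - <<'E'
from h import *
for n in("top","side"):
    P=pts(dict(np.load(f"{n}0.npz"))).reshape(-1,3); r=P[:,:2]-[.56,.385]
    ok=np.linalg.norm(P,axis=1)>.3
    for zl in(.012,.09):
        m=ok&(P[:,2]>zl)&(P[:,2]<.6); D=np.hypot(*r[m].T); i=np.argsort(D)[[0,40,200]]; print(n,zl,D[i].round(3),P[m][i].round(3).tolist())
    a=np.array([.503,.864]); 
    m=ok&(P[:,2]>.09)&(P[:,2]<.6)&(abs(r@a)<.05)&(abs(r@[.864,-.503])<.12); print(m.sum(),P[m][:3].round(3))
E
python3 -m pendant '[[[0,0,0.2,0,0,0,40],[0,0,0.5,0,0,0,40],[0.2,0.1,0.8,0,0,0,40],[0.6,0.25,0.9,0,0,0,40],[1,0.45,0.9,0,0,0,40],[1,0.45,0.9,0,0,0,40]]]'
```

```text
top 0.012 [0.053 0.083 0.116] [[0.529, 0.341, 0.014], [0.636, 0.418, 0.017], [0.489, 0.293, 0.165]]
top 0.09 [0.087 0.115 0.13 ] [[0.605, 0.46, 0.092], [0.494, 0.29, 0.166], [0.436, 0.349, 0.143]]
0 []
side 0.012 [0.058 0.089 0.121] [[0.557, 0.327, 0.012], [0.647, 0.405, 0.018], [0.668, 0.441, 0.014]]
side 0.09 [0.085 0.117 0.135] [[0.605, 0.457, 0.097], [0.624, 0.483, 0.094], [0.462, 0.292, 0.159]]
0 []
t: 3.0
ee_pos: [0.484, 0.3512, 0.2654]
tcp_rot: [-0.002, 0.259, 0.966, -0.003]
force: [-1.0, 0.7, -2.2]
opening: 0.0618
grip_force: 30.0
```

Run:
```python
from h import *
d=dict(np.load("top0.npz")); im=d["image"].copy()
E=d["extrinsics"]
def pj(p):
    c=E[:3,:3]@p+E[:3,3]; return (int(round(c[0]/c[2]*d["fx"]+d["cx"])),int(round(c[1]/c[2]*d["fy"]+d["cy"])))
g=cv2.resize(im[110:230,170:330,::-1],(800,600),interpolation=cv2.INTER_CUBIC)
for x in np.arange(.48,.70,.04):
    for y in np.arange(.26,.5,.04):
        u,v=pj(np.array([x,y,0])); q=((u-170)*5,(v-110)*5); cv2.circle(g,q,3,(0,0,255),-1); cv2.putText(g,f"{x*100:.0f},{y*100:.0f}",q,0,.35,(255,0,0))
cv2.imwrite("pics/b1.png",g)
P=pts(d); m=(np.hypot(P[...,0]-.63,P[...,1]-.49)<.08)&(P[...,2]>.03); print(P[m].max(0),P[m].min(0))
```

```text
[0.66771759 0.56025266 0.10243509] [0.59501498 0.44851661 0.03146109]
```

View pics/b1.png

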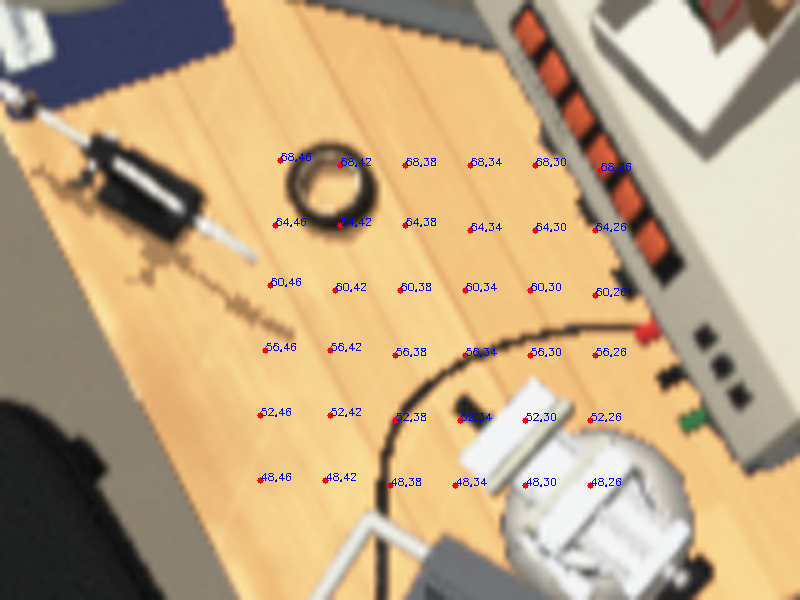

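The gridded top crop shows the free spot. The cable runs through about (0.555,0.35) and (0.52,0.385), the tape roll is at about (0.657,0.427), and the helping-hand tip is near (0.605,0.46). I'll place the module at (0.563,0.40) with its long axis at about 100°, which keeps clear of all three.

```bash
python3 -m pendant '[[[0.2,0.13,0,0,0,0.2,40],[0.4,0.27,-0.1,0,0,0.4,40],[0.66,0.41,-0.3,0,0,0.6,40],[0.66,0.41,-0.5,0,0,0.8,40],[0.66,0.41,-0.8,0,0,0.89,40],[0.66,0.41,-0.8,0,0,0.89,40],[0.66,0.41,-0.8,0,0,0.89,40]]]'
```

```text
t: 3.88
ee_pos: [0.5608, 0.4001, 0.176]
tcp_rot: [0.001, -0.088, 0.996, 0.0]
force: [-0.2, 0.7, -1.1]
opening: 0.0616
grip_force: 30.0
```

```bash
python3 -m pendant '[[[0.01,0,-0.4,0,0,0,40],[0.01,0,-0.8,0,0,0,40],[0.01,0,-1,0,0,0,40],[0.01,0,-1,0,0,0,40]]]'
python3 -m pendant '[[[0,0,-0.2,0,0,0,40],[0,0,-0.34,0,0,0,40],[0,0,-0.34,0,0,0,40],[0,0,-0.34,0,0,0,40]]]'
```

```text
t: 4.38
ee_pos: [0.5615, 0.3997, 0.0539]
tcp_rot: [-0.001, -0.088, 0.996, -0.0]
force: [-0.9, -0.0, -1.2]
opening: 0.0619
grip_force: 30.0
t: 4.88
ee_pos: [0.5629, 0.4005, 0.015]
tcp_rot: [0.001, -0.088, 0.996, 0.001]
force: [0.6, -0.1, -2.1]
opening: 0.0619
grip_force: 30.0
```

```bash
python3 -m pendant '[[[0,0,-0.03,0,0,0,40],[0,0,-0.05,0,0,0,40],[0,0,-0.06,0,0,0,40],[0,0,-0.07,0,0,0,40],[0,0,-0.07,0,0,0,40]]]'
```

```text
t: 5.5
ee_pos: [0.5621, 0.4, 0.0061]
tcp_rot: [0.0, -0.088, 0.996, 0.0]
force: [-2.2, -2.8, 3.9]
opening: 0.0616
grip_force: 30.0
```

```bash
python3 -m pendant '[[[0,0,0,0,0,0,70],[0,0,0,0,0,0,78],[0,0,0,0,0,0,78],[0,0,0.2,0,0,0,78],[0,0,0.5,0,0,0,78],[0,0,0.9,0,0,0,78],[0,0,1,0,0,0,78],[0,0,1,0,0,0,78]]]'
```

```text
t: 6.5
ee_pos: [0.5625, 0.4002, 0.1256]
tcp_rot: [0.001, -0.088, 0.996, 0.0]
force: [-0.2, -0.0, -0.5]
opening: 0.0731
grip_force: 0.0
```

```bash
python3 -m pendant '[[[0,0,0.4,0,0,-0.2,90],[-0.3,0,0.8,0,0,-0.4,90],[-0.7,-0.05,0.9,0,0,-0.6,90],[-1,-0.1,0.9,0,0,-0.8,90],[-1,-0.1,0.9,0,0,-0.89,90],[-1,-0.1,0.9,0,0,-0.89,90]]]'
```

```text
t: 7.25
ee_pos: [0.4411, 0.3876, 0.2304]
tcp_rot: [-0.001, 0.258, 0.966, -0.002]
force: [0.8, 0.7, -0.9]
opening: 0.0844
grip_force: 0.0
```

```bash
python3 -m pendant '[[[-0.15,-0.03,0,0,0,0,100],[-0.27,-0.06,-0.2,0,0,0,100],[-0.27,-0.06,-0.4,0,0,0,100],[-0.27,-0.06,-0.4,0,0,0,100]]]'
python3 - <<'E'
from h import *
a=[]
for n,b in(("side",(120,260,190,330)),("top",(160,300,200,340))):
    d=cap(n); s=d["image"][b[0]:b[1],b[2]:b[3],::-1]; a.append(cv2.resize(s,(400,400),interpolation=cv2.INTER_CUBIC)); np.savez(n+"1.npz",**d)
cv2.imwrite("pics/c1.png",np.hstack(a)); print(env.observe()["ee_pos"])
E
```

```text
t: 7.75
ee_pos: [0.4085, 0.3796, 0.181]
tcp_rot: [-0.002, 0.258, 0.966, -0.003]
force: [-0.3, -0.1, 0.4]
opening: 0.0941
grip_force: 0.0
[0.409927   0.3806815  0.18440025]
```

View pics/c1.png

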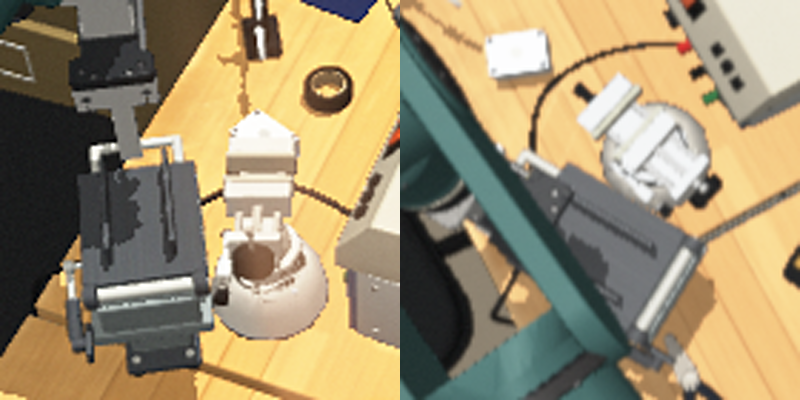

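The side crop shows the gripper over the handle at about (120,150), and the module flat on the bench in the top crop at (518,55). The hood's front sheet is only 40 mm from the bar, so I'll narrow the opening before going down.

```bash
python3 -m pendant '[[[0,0,0,0,0,0,34],[0,0,0,0,0,0,34],[0,0,0,0,0,0,34],[0,0,0,0,0,0,34],[0,0,0,0,0,0,34]]]'
python3 -m pendant '[[[0,0,-0.25,0,0,0,34],[0,0,-0.5,0,0,0,34],[0,0,-0.52,0,0,0,34],[0,0,-0.52,0,0,0,34]]]'
```

```text
t: 8.48
ee_pos: [0.4097, 0.3808, 0.1852]
tcp_rot: [0.0, 0.258, 0.966, 0.0]
force: [0.3, -0.0, -0.1]
opening: 0.0477
grip_force: 0.0
t: 8.98
ee_pos: [0.41, 0.3811, 0.1236]
tcp_rot: [0.0, 0.258, 0.966, 0.0]
force: [-0.3, -0.1, 0.2]
opening: 0.032
grip_force: 0.0
```

```bash
python3 -m pendant '[[[0,0,-0.02,0,0,0,15],[0,0,-0.02,0,0,0,4],[0,0,-0.02,0,0,0,4],[0,0,-0.02,0,0,0,4],[0,0,-0.02,0,0,0,4]]]'
```

```text
t: 9.6
ee_pos: [0.41, 0.381, 0.1211]
tcp_rot: [0.0, 0.258, 0.966, 0.001]
force: [0.5, -0.3, 4.0]
opening: 0.0092
grip_force: 30.0
```

```bash
python3 -m pendant '[[[0,0,0.11,0,0,0,4],[0,0,0.22,0,0,0,4],[-0.01,-0.01,0.33,0,0,0,4],[-0.02,-0.03,0.435,0,0,0,4],[-0.03,-0.06,0.54,0,0,0,4],[-0.05,-0.09,0.645,0,0,0,4],[-0.075,-0.13,0.745,0,0,0,4],[-0.1,-0.17,0.84,0,0,0,4]]]'
```

```text
t: 10.6
ee_pos: [0.3988, 0.3618, 0.2218]
tcp_rot: [0.001, 0.258, 0.966, 0.002]
force: [4.5, 4.0, -3.4]
opening: 0.0088
grip_force: 30.0
```

```bash
python3 -m pendant '[[[-0.03,-0.05,0.09,0,0,0,4],[-0.06,-0.11,0.18,0,0,0,4],[-0.1,-0.17,0.26,0,0,0,4],[-0.14,-0.24,0.34,0,0,0,4],[-0.18,-0.31,0.41,0,0,0,4],[-0.225,-0.385,0.475,0,0,0,4],[-0.27,-0.465,0.53,0,0,0,4],[-0.32,-0.55,0.58,0,0,0,4]]]'
```

```text
t: 11.6
ee_pos: [0.3612, 0.2964, 0.2951]
tcp_rot: [0.003, 0.258, 0.966, 0.005]
force: [3.1, 3.5, 6.7]
opening: 0.0088
grip_force: 30.0
```

```bash
python3 -m pendant '[[[-0.07,-0.12,0.055,0,0,0,4],[-0.14,-0.24,0.1,0,0,0,4],[-0.21,-0.36,0.125,0,0,0,4],[-0.285,-0.485,0.14,0,0,0,4],[-0.355,-0.61,0.135,0,0,0,4],[-0.43,-0.74,0.12,0,0,0,4],[-0.43,-0.74,0.12,0,0,0,4]]]'; python3 -c "
from h import *
print(np.round(env.observe()['qpos'],3))"
```

```text
t: 12.48
ee_pos: [0.3072, 0.203, 0.3074]
tcp_rot: [0.002, 0.26, 0.966, -0.001]
force: [-0.3, -6.5, 7.0]
opening: 0.0088
grip_force: 30.0
[ 0.434 -0.318  1.534 -0.004  1.923 -0.613]
```

```bash
python3 -m pendant '[[[-0.05,-0.09,-0.02,0,0,0,4],[-0.1,-0.175,-0.045,0,0,0,4],[-0.1,-0.175,-0.045,0,0,0,4],[-0.1,-0.175,-0.045,0,0,0,20],[-0.1,-0.175,-0.045,0,0,0,30],[-0.1,-0.175,-0.045,0,0,0,30]]]'
python3 -m pendant '[[[0,0,0.1,0,0,0,30],[0,0,0.3,0,0,0,30],[0,0,0.7,0,0,0,30],[0,0,1,0,0,0,30],[0,0,1,0,0,0,30]]]'
```

```text
t: 13.22
ee_pos: [0.2948, 0.1844, 0.2988]
tcp_rot: [-0.001, 0.258, 0.966, -0.001]
force: [-0.5, -2.2, -1.9]
opening: 0.0282
grip_force: 1.4
t: 13.85
ee_pos: [0.2966, 0.1856, 0.4239]
tcp_rot: [0.003, 0.258, 0.966, 0.003]
force: [0.5, 1.3, -0.6]
opening: 0.0281
grip_force: 0.0
```

```bash
python3 -m pendant '[[[0.3,0.25,0,0,0,-0.2,66],[0.65,0.5,0,0,0,-0.4,66],[1,0.8,-0.1,0,0,-0.6,66],[1,0.8,-0.1,0,0,-0.8,66],[1,0.8,-0.1,0,0,-1,66],[1,0.8,-0.1,0,0,-1,66]]]'
python3 -m pendant '[[[0.4,0.35,-0.2,0,0,-0.11,66],[0.8,0.7,-0.5,0,0,-0.11,66],[1,0.95,-0.8,0,0,-0.11,66],[1,1,-1,0,0,-0.11,66],[1,1,-1,0,0,-0.11,66]]]'
python3 - <<'E'
from h import *
a=[]
for n,b in(("side",(100,260,170,330)),("top",(140,300,190,350))):
    d=cap(n); s=d["image"][b[0]:b[1],b[2]:b[3],::-1]; a.append(cv2.resize(s,(400,400),interpolation=cv2.INTER_CUBIC)); np.savez(n+"2.npz",**d)
    d=dict(np.load(n+"1.npz")); k,q,r=white(d,(100,200,200,300) if n=="side" else (155,200,220,258),.03); print(n,k,q.mean(0).round(4),np.round(r[0],1),np.round(r[1],1),round(r[2],1))
cv2.imwrite("pics/d1.png",np.hstack(a)); print(env.observe()["ee_pos"])
E
```

```text
t: 14.6
ee_pos: [0.4158, 0.2811, 0.4068]
tcp_rot: [-0.001, 0.607, 0.794, -0.0]
force: [0.1, -0.4, 0.5]
opening: 0.0621
grip_force: 0.0
t: 15.22
ee_pos: [0.5347, 0.4007, 0.2828]
tcp_rot: [-0.001, 0.641, 0.768, -0.004]
force: [-0.2, 0.6, -0.0]
opening: 0.0621
grip_force: 0.0
side 270 [0.5576 0.3991] [564.6 403.4] [59.1 71.6] 50.8
top 307 [0.5612 0.4016] [561.5 401.5] [44.6 62.5] 9.5
[0.53554898 0.40044588 0.28903525]
```

View pics/d1.png

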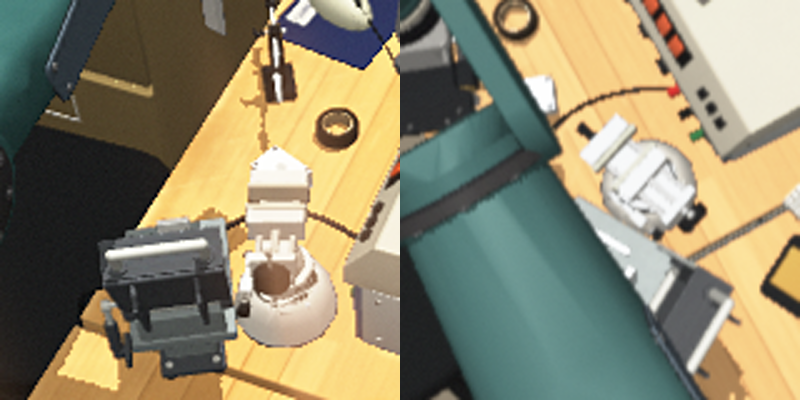

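The side crop shows the hood standing open by itself with its bar at about (155,250). In the top crop the module is flat on the bench. I'll regrip the module on its long sides.

```bash
python3 -m pendant '[[[0.1,0,-0.3,0,0,0,66],[0.22,0,-0.7,0,0,0,66],[0.22,0,-1,0,0,0,66],[0.22,0,-1,0,0,0,66]]]'
python3 -m pendant '[[[0,0,-0.4,0,0,0,66],[0,0,-0.7,0,0,0,66],[0,0,-0.9,0,0,0,66],[0,0,-0.9,0,0,0,66],[0,0,-0.9,0,0,0,66]]]'
```

```text
t: 15.82
ee_pos: [0.5611, 0.3994, 0.1668]
tcp_rot: [-0.001, 0.642, 0.767, -0.001]
force: [0.0, -0.1, -0.4]
opening: 0.0621
grip_force: 0.0
t: 16.45
ee_pos: [0.564, 0.4017, 0.0641]
tcp_rot: [0.001, 0.642, 0.767, 0.003]
force: [0.3, 0.2, 0.2]
opening: 0.0618
grip_force: 0.0
```

```bash
python3 -m pendant '[[[-0.01,0,-0.2,0,0,0,66],[-0.01,0,-0.43,0,0,0,66],[-0.01,0,-0.43,0,0,0,66],[-0.01,0,-0.43,0,0,0,66]]]'
```

```text
t: 16.95
ee_pos: [0.5624, 0.4015, 0.011]
tcp_rot: [0.001, 0.642, 0.767, 0.002]
force: [-0.2, -0.1, -0.8]
opening: 0.0622
grip_force: 0.0
```

```bash
python3 -m pendant '[[[0,0,0,0,0,0,45],[0,0,0,0,0,0,25],[0,0,0,0,0,0,25],[0,0,0,0,0,0,25],[0,0,0,0,0,0,25]]]'
python3 -m pendant '[[[0,0,0.2,0,0,0,25],[0,0,0.6,0,0,0,25],[0,0,1,0,0,0,25],[0,0,1,0,0,0,25],[0,0,1,0,0,0,25]]]'
python3 - <<'E'
from h import *
for i in range(3):
    d=cap("side"); o=env.observe(); print(o["ee_pos"],o["qpos"].round(3) if hasattr(o["qpos"],"round") else o["qpos"])
E
```

```text
t: 17.58
ee_pos: [0.5616, 0.401, 0.0093]
tcp_rot: [0.0, 0.642, 0.767, 0.001]
force: [-0.6, 0.3, 5.7]
opening: 0.0418
grip_force: 30.0
t: 18.2
ee_pos: [0.5599, 0.4001, 0.1258]
tcp_rot: [-0.001, 0.642, 0.767, -0.002]
force: [0.6, -0.3, -2.5]
opening: 0.042
grip_force: 30.0
[0.55949199 0.39976607 0.12465095] [ 0.538  0.424  1.118 -0.     1.605  0.362]
[0.55937867 0.39970259 0.12429646] [ 0.538  0.425  1.118 -0.     1.605  0.362]
[0.55949709 0.39977528 0.12446307] [ 0.538  0.425  1.118 -0.     1.605  0.362]
```

Run:
```python
from h import *
D=[(.134724,.532735,.2055,.087,1.371),(.3585,.3001,.241,-.101,1.489),(.5594,.3997,.1244,.425,1.118),(.3072,.2030,.3074,-.318,1.534)]
A=[];B=[]
for x,y,z,q2,q3 in D:
    s=q2+q3; r=np.sqrt(x*x+y*y-.057**2)
    A+=[[1,0,np.sin(q2),np.sin(s),np.cos(s)],[0,1,np.cos(q2),np.cos(s),-np.sin(s)]];B+=[r,z]
p,res,rk,sv=np.linalg.lstsq(np.array(A),np.array(B),rcond=None); print(p.round(3),res,rk,(np.array(A)@p-B).round(4))
# open hood & arm surfaces seen in last pictures
o=np.array([.359,.294]);fx=np.array([-.503,-.864]);fy=np.array([.864,-.503])
for n in("side","top"):
    P=pts(dict(np.load(n+"2.npz"))); f=np.stack([(P[...,:2]-o)@fx,(P[...,:2]-o)@fy,P[...,2]],-1)
    m=(abs(f[...,1])<.09)&(f[...,0]>.03)&(f[...,0]<.24)&(f[...,2]>.12)&(f[...,2]<.45); q=f[m]
    for lo in np.arange(.12,.45,.03):
        s=q[(q[:,2]>=lo)&(q[:,2]<lo+.03)]
        if len(s): print(n,round(lo,2),len(s),s.min(0).round(3),s.max(0).round(3))
d=dict(np.load("top0.npz"))
```

```text
[ 0.    -0.195  0.445  0.499  0.099] [7.62510185e-07] 5 [-0.0005 -0.      0.0003 -0.0005  0.0002  0.0003 -0.      0.0003]
side 0.12 369 [ 0.041 -0.068  0.12 ] [0.116 0.09  0.15 ]
side 0.15 266 [ 0.034 -0.069  0.15 ] [0.117 0.09  0.18 ]
side 0.18 168 [ 0.052 -0.067  0.181] [0.133 0.09  0.21 ]
side 0.21 165 [ 0.073 -0.052  0.21 ] [0.146 0.054 0.24 ]
side 0.24 220 [ 0.086 -0.052  0.24 ] [0.155 0.054 0.27 ]
side 0.27 727 [ 0.095 -0.053  0.27 ] [0.136 0.054 0.3  ]
side 0.3 206 [ 0.129 -0.041  0.301] [0.144 0.044 0.326]
top 0.12 23 [0.03  0.005 0.122] [0.075 0.089 0.15 ]
top 0.15 228 [ 0.034 -0.013  0.15 ] [0.086 0.09  0.179]
top 0.18 56 [ 0.046 -0.014  0.18 ] [0.09  0.089 0.208]
top 0.21 14 [ 0.06  -0.026  0.21 ] [0.144 0.051 0.24 ]
top 0.24 40 [ 0.074 -0.03   0.241] [0.154 0.052 0.267]
top 0.27 532 [ 0.087 -0.027  0.271] [0.133 0.052 0.298]
top 0.3 174 [ 0.122 -0.029  0.3  ] [0.141 0.042 0.324]
```

Run:
```python
from h import *
P=pts(dict(np.load("top2.npz")))
for u,v in [(225,215),(238,228),(250,240),(265,262),(280,280),(225,250),(250,215),(210,160)]: print((u,v),P[v,u].round(3))
```

```text
(225, 215) [0.383 0.287 0.627]
(238, 228) [0.367 0.272 0.616]
(250, 240) [0.352 0.255 0.615]
(265, 262) [0.323 0.235 0.613]
(280, 280) [0.3   0.214 0.611]
(225, 250) [0.338 0.286 0.62 ]
(250, 215) [0.387 0.26  0.598]
(210, 160) [0.51  0.374 0.424]
```

Run:
```python
from h import *
from scipy.optimize import fsolve
p=[0,-.195,.445,.499,.099]
def ik(x,y,z):
    r=np.sqrt(x*x+y*y-.057**2)
    f=lambda q:[p[2]*np.sin(q[0])+p[3]*np.sin(q[1])+p[4]*np.cos(q[1])-r,p[1]+p[2]*np.cos(q[0])+p[3]*np.cos(q[1])-p[4]*np.sin(q[1])-z]
    return fsolve(f,[-.1,1.4])
P=pts(dict(np.load("top2.npz")))
for t in [(.5355,.4004,.287),(.3615,.2983,.121),(.3615,.2983,.2)]: print(t,np.degrees(ik(*t)).round(1))
# forearm top surface in frame: along = distance back from TCP toward base, lateral
T=np.array([.5355,.4004]); az=np.arctan2(T[1],T[0]); e=-np.array([np.cos(az),np.sin(az)]); n=np.array([-e[1],e[0]])
w=P[...,:2]-T; a=w@e; l=w@n; Z=P[...,2]-.287
for k in np.arange(.02,.4,.04):
    m=(abs(a-k)<.006)&(Z>.05)&(abs(l)<.2)
    if m.sum()>5:
        ll=l[m];zz=Z[m]; print(round(k,2),"l",ll.min().round(3),ll.max().round(3),"ztop",zz.max().round(3),"at l",ll[zz.argmax()].round(3),"zmin",zz.min().round(3), "lat>.2:",ll[zz>.2].min().round(3) if (zz>.2).any() else '',ll[zz>.2].max().round(3) if (zz>.2).any() else '')
P=pts(dict(np.load("side2.npz"))); w=P[...,:2]-T; a=w@e; l=w@n; Z=P[...,2]-.287
for k in np.arange(.02,.4,.04):
    m=(abs(a-k)<.01)&(Z>.05)&(abs(l)<.2)
    if m.sum()>5: print("side",round(k,2),"l",l[m].min().round(3),l[m].max().round(3),"z",Z[m].min().round(3),Z[m].max().round(3))
```

```text
(0.5355, 0.4004, 0.287) [21.3 71.2]
(0.3615, 0.2983, 0.121) [-3.5 93.4]
(0.3615, 0.2983, 0.2) [-5.3 84.2]
0.02 l -0.062 0.059 ztop 0.393 at l 0.044 zmin 0.11 lat>.2: -0.062 0.059
0.06 l -0.071 0.05 ztop 0.379 at l 0.049 zmin 0.102 lat>.2: -0.063 0.05
0.1 l -0.067 0.047 ztop 0.363 at l 0.046 zmin 0.274 lat>.2: -0.067 0.047
0.14 l -0.069 0.043 ztop 0.348 at l 0.042 zmin 0.264 lat>.2: -0.069 0.043
0.18 l -0.072 0.04 ztop 0.344 at l -0.02 zmin 0.275 lat>.2: -0.072 0.04
0.22 l -0.067 0.028 ztop 0.335 at l -0.022 zmin 0.287 lat>.2: -0.067 0.028
0.26 l -0.074 0.028 ztop 0.334 at l -0.015 zmin 0.283 lat>.2: -0.074 0.028
0.3 l -0.081 0.028 ztop 0.333 at l -0.02 zmin 0.276 lat>.2: -0.081 0.028
0.34 l -0.085 0.024 ztop 0.331 at l -0.037 zmin 0.264 lat>.2: -0.085 0.024
0.38 l -0.086 0.022 ztop 0.329 at l -0.026 zmin 0.263 lat>.2: -0.086 0.022
side 0.02 l -0.039 0.054 z 0.102 0.307
side 0.06 l -0.066 0.052 z 0.095 0.331
side 0.1 l -0.053 0.049 z 0.121 0.356
side 0.14 l -0.069 0.047 z 0.26 0.347
side 0.18 l -0.072 0.043 z 0.263 0.342
side 0.22 l -0.057 0.03 z 0.269 0.334
side 0.26 l -0.064 0.03 z 0.266 0.334
side 0.3 l -0.081 0.031 z 0.264 0.332
side 0.34 l -0.084 0.028 z 0.261 0.33
side 0.38 l -0.078 0.024 z 0.253 0.329
```

```bash
python3 -m pendant '[[[0,0,0.4,0,0,0,25],[-0.05,0,0.8,0,0,-0.2,25],[-0.3,-0.1,1,0,0,-0.4,25],[-0.6,-0.25,1,0,0,-0.6,25],[-0.8,-0.4,1,0,0,-0.8,25],[-0.8,-0.4,1,0,0,-0.896,25],[-0.8,-0.4,1,0,0,-0.896,25]]]'
python3 -m pendant '[[[-0.3,-0.15,0,0,0,0,25],[-0.6,-0.3,0,0,0,0,25],[-0.84,-0.43,0,0,0,0,25],[-0.84,-0.43,0,0,0,0,25],[-0.84,-0.43,0,0,0,0,25]]]'
python3 - <<'E'
from h import *
a=[]
for n,b in(("side",(100,260,170,330)),("top",(160,320,200,360))):
    d=cap(n); s=d["image"][b[0]:b[1],b[2]:b[3],::-1]; a.append(cv2.resize(s,(400,400),interpolation=cv2.INTER_CUBIC))
    o=env.observe(); print(np.round(o["ee_pos"],4),np.round(o["tcp_rot"],4),np.round(o["force"],1),o["opening"])
cv2.imwrite("pics/e1.png",np.hstack(a))
E
```

```text
t: 19.23
ee_pos: [0.4642, 0.3522, 0.2466]
tcp_rot: [0.0, 0.867, 0.499, -0.001]
force: [0.7, 0.7, -2.0]
opening: 0.0418
grip_force: 30.0
t: 19.85
ee_pos: [0.3647, 0.3013, 0.2476]
tcp_rot: [0.0, 0.867, 0.499, -0.0]
force: [0.1, 0.1, -2.2]
opening: 0.0415
grip_force: 30.0
[0.3648 0.3013 0.2476] [ 1.000e-04  8.669e-01  4.985e-01 -2.000e-04] [-0.1  0.6 -1.4] 0.04165010203997784
[0.3649 0.3013 0.2475] [ 1.000e-04  8.669e-01  4.984e-01 -4.000e-04] [-0.1  0.4 -1.2] 0.041922912321484256
```

View pics/e1.png

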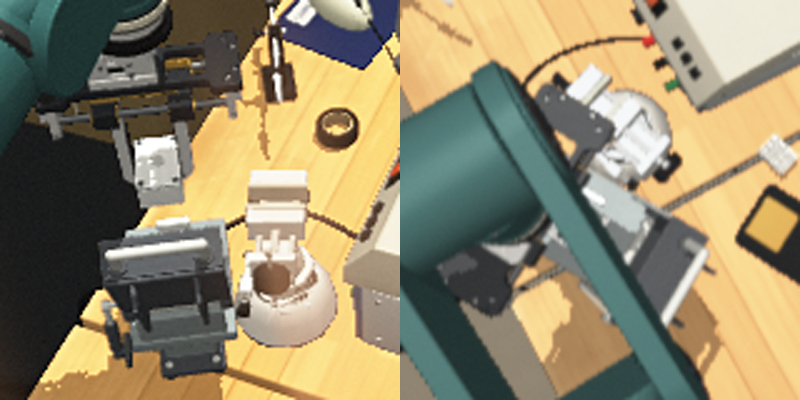

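The side crop shows the module held upright by its long sides at (160,168) above the deck, with the hood still open at (155,250). Before lowering I'll check the vise height under the gripper body.

```bash
python3 - <<'E'
from h import *
o=np.array([.3597,.2946]);e=np.array([.503,.864]);fy=np.array([.864,-.503])
for n in("side","top"):
    P=pts(dict(np.load(n+"0.npz"))); w=P[...,:2]-o; a=w@e; l=w@fy
    m=(l>.056)&(l<.13)&(abs(a)<.06)&(P[...,2]<.35); print(n,np.sort(P[...,2][m])[[-1,-5,-20]].round(3))
E
python3 -m pendant '[[[-0.02,-0.015,-0.2,0,0,0,25],[-0.02,-0.015,-0.5,0,0,0,25],[-0.02,-0.015,-0.62,0,0,0,25],[-0.02,-0.015,-0.62,0,0,0,25],[-0.02,-0.015,-0.62,0,0,0,25]]]'
python3 - <<'E'
from h import *
for n in ("side","side"):
    d=cap(n);o=env.observe(); print(np.round(o["ee_pos"],4),np.round(o["force"],1))
E
```

```text
side [0.202 0.177 0.174]
top [0.201 0.175 0.172]
t: 20.58
ee_pos: [0.3626, 0.2998, 0.1751]
tcp_rot: [-0.0, 0.867, 0.498, 0.001]
force: [-0.1, 0.9, -2.2]
opening: 0.0419
grip_force: 30.0
[0.3627 0.2998 0.1754] [-0.  -0.5 -2.3]
[0.3626 0.2998 0.1754] [-0.5 -0.2 -1.6]
```

```bash
python3 -m pendant '[[[0,0,-0.1,0,0,0,25],[0,0,-0.2,0,0,0,25],[0,0,-0.27,0,0,0,25],[0,0,-0.34,0,0,0,25],[0,0,-0.34,0,0,0,25]]]'
```

```text
t: 21.3
ee_pos: [0.3612, 0.2989, 0.1318]
tcp_rot: [0.0, 0.867, 0.498, -0.001]
force: [-1.0, -0.9, -0.7]
opening: 0.0419
grip_force: 30.0
```

```bash
python3 -m pendant '[[[0,0,-0.03,0,0,0,25],[0,0,-0.06,0,0,0,25],[0,0,-0.08,0,0,0,25],[0,0,-0.08,0,0,0,25]]]'
```

```text
t: 21.8
ee_pos: [0.3616, 0.2992, 0.1231]
tcp_rot: [0.0, 0.867, 0.498, -0.0]
force: [0.9, -0.1, -1.9]
opening: 0.0416
grip_force: 30.0
```

```bash
python3 -m pendant '[[[0,0,-0.015,0,0,0,25],[0,0,-0.025,0,0,0,25],[0,0,-0.03,0,0,0,25],[0,0,-0.03,0,0,0,25]]]'
```

```text
t: 22.3
ee_pos: [0.3617, 0.2992, 0.1196]
tcp_rot: [0.0, 0.867, 0.498, -0.0]
force: [0.3, -0.0, -0.7]
opening: 0.0416
grip_force: 30.0
```

```bash
python3 -m pendant '[[[0,0,-0.01,0,0,0,25],[0,0,-0.015,0,0,0,25],[0,0,-0.015,0,0,0,25]]]'
```

```text
t: 22.68
ee_pos: [0.3618, 0.2993, 0.1193]
tcp_rot: [0.0, 0.867, 0.498, 0.001]
force: [-2.9, -1.2, 4.6]
opening: 0.0416
grip_force: 30.0
```

```bash
python3 -m pendant '[[[0,0,0,0,0,0,50],[0,0,0,0,0,0,60],[0,0,0,0,0,0,60],[0,0,0,0,0,0,60],[0,0,0.15,0,0,0,60],[0,0,0.4,0,0,0,60],[0,0,0.7,0,0,0,60],[0,0,1,0,0,0,60]]]'
python3 -m pendant '[[[0,0.2,0.5,0,0,0,60],[0,0.6,0.8,0,0,0,60],[-0.3,1,0.8,0,0,0,60],[-0.6,1,0.8,0,0,0,60],[-1,1,0.8,0,0,0,60],[-1,1,0.8,0,0,0,60]]]'
```

```text
t: 23.68
ee_pos: [0.3618, 0.2993, 0.2405]
tcp_rot: [0.0, 0.867, 0.498, 0.001]
force: [-0.1, -0.0, -0.3]
opening: 0.0561
grip_force: 0.0
t: 24.42
ee_pos: [0.2395, 0.4196, 0.3365]
tcp_rot: [-0.001, 0.866, 0.5, 0.002]
force: [0.5, 0.0, 0.4]
opening: 0.0566
grip_force: 0.0
```

```bash
python3 -m pendant '[[[-0.4,0.2,0,0,0,0,60],[-0.8,0.5,0,0,0,0,60],[-1,0.9,0,0,0,0,60],[-1,0.9,0,0,0,0,60]]]'
python3 - <<'E'
from h import *
a=[]
for n,b in(("side",(100,260,170,330)),("top",(160,320,200,360))):
    d=cap(n); s=d["image"][b[0]:b[1],b[2]:b[3],::-1]; a.append(cv2.resize(s,(400,400),interpolation=cv2.INTER_CUBIC)); np.savez(n+"3.npz",**d)
    if n=="top":
        P=pts(d); m=(np.hypot(P[...,0]-.3622,P[...,1]-.2989)<.045)&(abs(P[...,2]-.14)<.012); s=d["image"].min(-1)>150; q=P[m&s]; print(len(q),q.mean(0).round(4),q[:,2].std().round(4),cv2.minAreaRect((q[:,:2]*1000).astype(np.float32)))
        i=np.linalg.lstsq(np.c_[q[:,:2]-q[:,:2].mean(0),np.ones(len(q))],q[:,2],rcond=None)[0]; print("tilt",i)
cv2.imwrite("pics/f1.png",np.hstack(a))
E
```

```text
t: 24.92
ee_pos: [0.1209, 0.5293, 0.3325]
tcp_rot: [0.001, 0.866, 0.5, -0.001]
force: [-0.4, 0.1, 0.1]
opening: 0.0566
grip_force: 0.0
477 [0.3601 0.2996 0.1385] 0.0027 ((360.47906494140625, 300.78973388671875), (84.51863098144531, 41.8118782043457), 59.435882568359375)
tilt [-0.00824274  0.00242048  0.13854233]
```

View pics/f1.png

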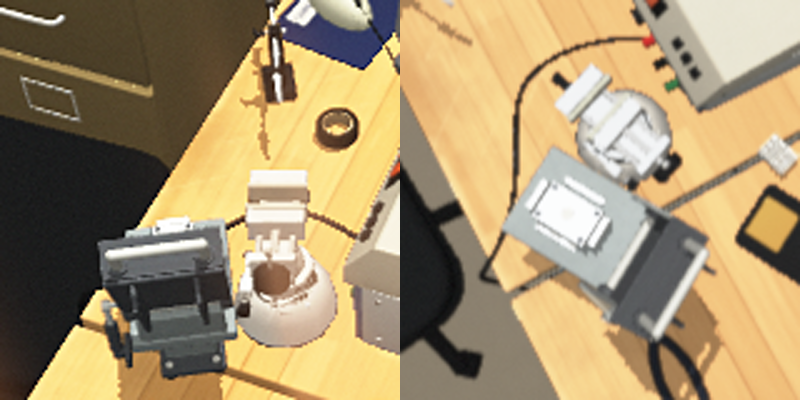

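The top crop shows the module lying flat in the nest at (567,212), between the two end stops and level (under 0.01 slope). The hood is back against its stop, the surroundings are unchanged, and the arm is clear, so I'll hand in.

```bash
python3 -c "
from plant import env
print(env.hand_in())"
```

```text
the job is handed in; nothing more can be done
None
```

The module now lies flat in the nest, the hood stays open by itself, the tape roll, heat sink and blue board were left alone, and I handed the job in at about 25 s of the 72 s; the hand-in call returned no verdict.

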